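Dry-fit a cylinder head, then hold it clear of its studs for the gasket

ROBOT

A 6-joint arm with a two-finger parallel gripper is mounted at the origin on the work surface. World frame = base frame: x ahead of the robot, y to its left, z up, the work surface at z = 0. Lengths are in mm, angles in rad, forces in N, time in s.
With the tool pointing down it reaches from about 250 to 725 mm from the base axis. Payload 4 kg.
Tool frame: the origin (TCP) lies at the very end of the fingers, on their centre line; the grasp point (between the pads) lies 19 mm behind it; z points along the fingers, y is the line along which they close (so a half turn about z gives the same grasp; the last joint's range is limited). The gripper opens to 85 mm and grips with 20 to 120 N. Pads are 22 mm wide; open, the fingers measure 114 mm over their backs; the gripper's body (76 mm by 85 mm) begins 54 mm behind the grasp point. The pads swing forward as they close: fully open they stand 13 mm farther back than shut.
Start: joints at [-1.292, 0.241, 0.005, 1.335, 0, 1.571], TCP at [137.599, -480.693, 231.306] pointing down, gripper open.
Joint ranges: [-2.72, 2.72], [-1.05, 1.87], [-1.09, 1.28], [-1.99, 2.15], [-1.42, 1.44], [-3.14, 3.14]. Speed limits (rad/s): [2.79, 2.79, 3.14, 3.14, 3.14, 3.14].

INTERFACE

Orientations are given as a unit quaternion [w, x, y, z].
In Python, from plant import robot gives the robot as it stands.
- The arm moves only by the tool step_arm, never from a script. Its argument "targets" is text: rows parted by semicolons, each of 7 numbers parted by spaces: the shift along the tool's x, y, z in m, then the turn, a rotation vector about the tool's x, y, z in rad, then the opening, from 0 (shut) to 1 (fully open). A call has exactly 10 rows; each row is the pose to reach, as a shift and turn from the pose commanded when the call began, along the tool's axes at that moment; what a row does not reach only later rows make up. A row lasts 1/8 s, in which the tool goes at most 62.5 mm and 10.7 degrees, less where a joint would pass 70% of its speed; a pose out of reach is approached as far as the arm can. A call with a gripper value outside its range is refused whole. The fingers move at their own pace and stop on an object; "squeeze" is the grip in N (left out, the last holds). Time passes only in rows, so rows that repeat a pose let the fingers close, or fill a call up. It gives the time, the measured TCP pose, the force, the opening and the grip force at its end, in the units of the state.
- robot.get_state(): the state, without advancing time (a new reading comes with each control period).
- robot.capture(name): name is "scene" or "top" or "wrist"; returns a dict with "img" (420x560x3 uint8, blue, green, red), "fovy" (degrees; the focal length in pixels is half the picture's height over the tangent of half this angle, whatever the lens; pixels are square), "cx", "cy" (the principal point, pixels), "world_from_camera" (4x4, takes a point from camera to world coordinates); the wrist camera has in their place "T_tool_cam" (4x4, takes a point from camera to tool coordinates, whose origin is the TCP and whose axes are the flange's). Camera axes: x right, y down, z forward; pixel columns grow to the right and rows downward; lengths in mm; the calibration is good to about 2 mm. A picture is of the moment at which its call begins: read the wrist's pose just before it. There is no depth.
- robot.close_job(): hands the job in; it is judged then, once.
The state is a dict: "time_s": time; "joint_positions": joint angles; "joint_velocities": joint speeds; "joint_torque": joint torques, N m; "position": TCP position; "eef_rot": TCP orientation; "contact_force": force on the tool from outside, world axes, zero at the start; "moment": the same for the moment, N m; "finger_gap": finger opening in mm; "gripper_force": force on a finger pad.
Only numpy, scipy, OpenCV 4.12 (cv2) and the standard library are available. Lean on these libraries where they do the work, as an engineer would, in place of code of your own. Each camera call takes 0.05 s, during which the arm holds its last target. There are 200 camera calls.

TASK

Dry-fit the loose finned cylinder head on the engine: carry it over the things on the bench, let it gently down over the four studs until you feel it fully home on the barrel, flush all round. Then lift it back up and hold it level and in line with the studs about a centimetre above their tips, touching nothing, so that I can slip the gasket underneath. Finish while still holding it there, and leave the other things on the bench where they are.

Things in the scene. Friction and masses are not known exactly. Their poses are not given: they have to be found in the camera images.
- head: loose aluminium cylinder head, ~0.45 kg, joint face down on the bench. Origin: centre of its underside, z up. Flange 96 (x) x 84 (y) x 14 mm, four 12 mm through holes at x +-37, y +-31. Fins run along x; the two outermost, 44 mm long about x = 0, have outer faces 50 mm apart (y +-25), from 14 to 44 mm above the underside: grip across them, tips just above the flange. A half turn about z fits too
- engine: bare single-cylinder engine, fixed: plywood board 190 (x) x 150 (y) x 18 mm, aluminium crankcase, finned iron barrel with exhaust and inlet on its sides; above the board it spans x -63 to +69, y -88 to +66 mm. Origin: centre of the board's underside on the bench, z up. Its four studs end 205 mm above the bench.
- deck (a point): centre of the barrel's flat top face (96 x 84 mm), 165 mm above the bench, over the engine's origin, same axes. Four upright 7 mm studs at x +-37, y +-31 mm stand 40 mm tall above it, the last 6 mm tapering to a 3.6 mm tip. Seated, the head's origin lies here, its x axis along this x, either way round. The piston crown is flush.
- spray_can: upright spray can, 65 mm diameter, 190 mm tall, loose; origin at its foot. Stands somewhere between head and engine. Leave it alone.
- nut_jar: glass jar with a lid, 68 mm diameter, 85 mm tall, loose; origin at its foot. Stands between head and engine. Leave it alone.
- oil_bottle: plastic bottle, 60 mm diameter, 170 mm tall, loose; origin at its foot. Stands between head and engine. Leave it alone.
- wrench: spanner lying flat, 200 mm long along its x, loose, at the left edge of the work area. Leave it alone.
Things that resemble listed ones, but are neither listed nor needed, are in the scene too. Several things look just like the engine: the one meant starts nearest to the robot's base.

How it is judged:
By the outcome, as a careful person would: the job done as asked, in the order asked, and still so for the second after the job is handed in, while the arm keeps its last pose, push and grip.
It also fails if it takes over 56 s, if anything falls off the work surface, if the arm or the gripper's body presses on something with over 40 N, if the wrist force passes 120 N, or if a joint passes its speed limit or range.

## Working session

There is one attempt and no reset: what is moved stays moved. The work goes in short steps, Python scripts to look and compute and a tool call to move; the robot and the scene stay as the last step left them, time stands still between calls to the robot, and variables do not carry over. Pictures are saved under pics/ and viewed, at most 10 in all, crops included, and the job is handed in when it is done.

Besides the shell and the picture viewer there is one more tool, called after "Emit:" by a JSON object that holds its "api" and its "payload". step_arm: Moves the arm, as the interface text tells. Its arguments: {"type":"object","properties":{"targets":{"type":"string"},"squeeze":{"type":"number"}},"required":["targets"]}

```bash
ls; mkdir -p pics; python3 - <<'E'
from plant import robot
import cv2,numpy as np
for n in("scene","top"):
    c=robot.capture(n);cv2.imwrite(f"pics/{n}0.png",c["img"]);np.savez(f"{n}0.npz",**c)
    print(n,c["fovy"],c["cx"],c["cy"],np.round(c["world_from_camera"],3).tolist(),c.keys())
s=robot.get_state();print(s)
c=robot.capture("wrist");print(c["fovy"],c["cx"],c["cy"],np.round(c["T_tool_cam"],3).tolist())
E
```

```text
pics
scene 53.01319283864123 280.85187940581653 214.16503042624146 [[-0.112, 0.595, -0.796, 1485.541], [0.994, 0.074, -0.084, 58.907], [0.009, -0.8, -0.6, 854.392], [0.0, 0.0, 0.0, 1.0]] dict_keys(['img', 'fovy', 'cx', 'cy', 'world_from_camera'])
top 50.296501453475315 287.4886938051271 209.48515665546762 [[-0.079, -0.974, 0.213, 324.814], [-0.997, 0.077, -0.018, -46.371], [0.001, -0.214, -0.977, 1282.989], [0.0, 0.0, 0.0, 1.0]] dict_keys(['img', 'fovy', 'cx', 'cy', 'world_from_camera'])
{'time_s': 0.1, 'joint_positions': array([-1.29204346e+00,  2.41333638e-01,  3.86821340e-03,  1.33516976e+00,
       -4.64714867e-07,  1.57080366e+00]), 'joint_velocities': array([-0.00106062, -0.00186063,  0.00229389,  0.00082373,  0.00055338,
       -0.00126013]), 'joint_torque': array([-7.32329609e-04, -3.73137510e+01,  2.53009862e+01,  1.07825841e-02,
       -3.60077775e-05, -5.85941578e-06]), 'position': array([ 137.42726151, -480.17198202,  230.50748854]), 'eef_rot': array([-9.10478409e-04,  9.90302909e-01,  1.38921931e-01, -1.27965414e-04]), 'contact_force': array([-0.19455973, -0.60453825, -0.14647112]), 'moment': array([ 0.0066401 ,  0.00396006, -0.01304143]), 'gripper_force': 0.0, 'finger_gap': 85.26426304373074}
63.36803028028558 276.52476077997335 206.7571413005757 [[0.0, -0.962, -0.272, 68.086], [1.0, 0.0, 0.001, 0.202], [-0.001, -0.272, 0.962, -142.114], [0.0, 0.0, 0.0, 1.0]]
```

View pics/scene0.png

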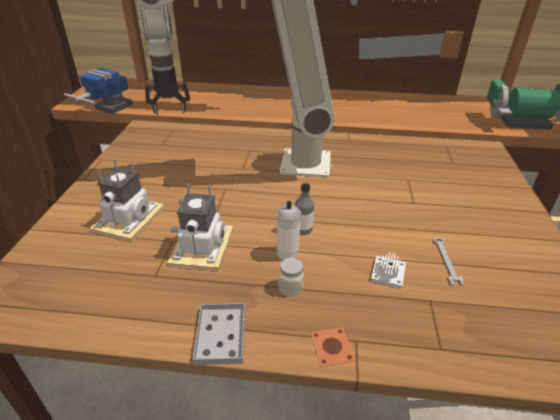

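View pics/top0.png

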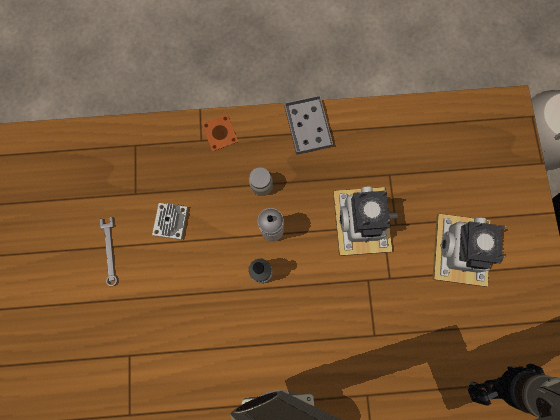

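The scene shows the head at about (389,271), the engine pair at (203,235) and (127,205), and the can, bottle and jar between them. In the top view the head is at (170,220), the engines at (363,222) and (463,250), the obstacles at (262,270), (271,223) and (261,181), and the wrench at (109,250).

```bash
cat > h.py <<'E'
import numpy as np,cv2
from scipy.spatial.transform import Rotation as R
def q2m(q): return R.from_quat(np.roll(q,-1)).as_matrix()
def ray(c,T,uv):
    f=210/np.tan(np.radians(c["fovy"])/2)
    uv=np.atleast_2d(uv).astype(float)
    d=np.c_[(uv[:,0]-c["cx"])/f,(uv[:,1]-c["cy"])/f,np.ones(len(uv))]
    return T[:3,3],d@T[:3,:3].T
def onz(c,T,uv,z):
    o,d=ray(c,T,uv); return o+d*((z-o[2])/d[:,2])[:,None]
def proj(c,T,P):
    f=210/np.tan(np.radians(c["fovy"])/2)
    p=(np.atleast_2d(P)-T[:3,3])@T[:3,:3]
    return np.c_[c["cx"]+f*p[:,0]/p[:,2],c["cy"]+f*p[:,1]/p[:,2]]
def wrist(robot,name):
    s=robot.get_state();c=robot.capture("wrist")
    W=np.eye(4);W[:3,:3]=q2m(s["eef_rot"]);W[:3,3]=s["position"]
    cv2.imwrite(f"pics/{name}.png",c["img"]);T=W@c["T_tool_cam"]
    np.savez(f"{name}.npz",T=T,W=W,**c); return c,T,W
E
python3 - <<'E'
from h import *
c=np.load("top0.npz");T=c["world_from_camera"]
hsv=cv2.cvtColor(c["img"],cv2.COLOR_BGR2HSV)
print("wood",hsv[300,60],"board",hsv[245,352],hsv[278,450])
m=cv2.inRange(hsv,(15,40,150),(32,170,255))
for k in cv2.findContours(m,0,2)[0]:
    if cv2.contourArea(k)>250:
        b=cv2.boxPoints(cv2.minAreaRect(k));P=onz(c,T,b,18)[:,:2];print("board",b.round(1).tolist(),P.round().tolist(),P.mean(0).round(),[np.linalg.norm(P[i]-P[i-1]).round() for i in range(4)])
m=cv2.inRange(hsv,(0,0,120),(180,60,255));m[:,:150]=0;m[:,195:]=0
k=max(cv2.findContours(cv2.morphologyEx(m,3,np.ones((5,5))),0,2)[0],key=cv2.contourArea)
b=cv2.boxPoints(cv2.minAreaRect(k));P=onz(c,T,b,14)[:,:2];print("head",b.round(1).tolist(),P.round().tolist(),P.mean(0).round(),[np.linalg.norm(P[i]-P[i-1]).round() for i in range(4)])
for n,uv,z in(("can",(270,217),190),("jar",(261,174),85),("bottle",(259,266),170),("wr1",(107,222),5),("wr2",(111,281),5),("bore A",(371,210),165),("bore B",(485,242),165)): print(n,onz(c,T,uv,z).round())
E
```

```text
wood [ 15 172 145] board [ 17 130 122] [ 19 123 193]
board [[433.6000061035156, 282.5], [438.1000061035156, 213.60000610351562], [491.5, 217.10000610351562], [487.0, 286.0]] [[360.0, -461.0], [554.0, -503.0], [532.0, -655.0], [339.0, -608.0]] [ 446. -556.] [np.float64(149.0), np.float64(199.0), np.float64(154.0), np.float64(199.0)]
board [[333.29998779296875, 190.39999389648438], [385.29998779296875, 185.5], [391.6000061035156, 250.89999389648438], [339.5, 255.89999389648438]] [[647.0, -207.0], [650.0, -361.0], [457.0, -355.0], [455.0, -206.0]] [ 552. -282.] [np.float64(192.0), np.float64(154.0), np.float64(193.0), np.float64(149.0)]
head [[150.0, 110.0], [150.0, 0.0], [194.0, 0.0], [194.0, 110.0]] [[944.0, 324.0], [1327.0, 319.0], [1316.0, 177.0], [933.0, 190.0]] [1130.  253.] [np.float64(134.0), np.float64(384.0), np.float64(142.0), np.float64(383.0)]
can [[547. -21. 190.]]
jar [[693.  -3.  85.]]
bottle [[430.  15. 170.]]
wr1 [[607. 456.   5.]]
wr2 [[436. 443.   5.]]
bore A [[ 550. -280.  165.]]
bore B [[ 446. -556.  165.]]
```

```bash
python3 - <<'E'
from h import *
c=np.load("top0.npz");T=c["world_from_camera"]
hsv=cv2.cvtColor(c["img"],cv2.COLOR_BGR2HSV)
m=cv2.inRange(hsv,(0,0,60),(180,70,255));m[:,:145]=0;m[:,195:]=0;m[:190]=0;m[250:]=0
k=max(cv2.findContours(cv2.morphologyEx(m,3,np.ones((5,5))),0,2)[0],key=cv2.contourArea)
b=cv2.boxPoints(cv2.minAreaRect(k));P=onz(c,T,b,14)[:,:2];print("head",b.round(1).tolist(),P.round().tolist(),P.mean(0).round(),[np.linalg.norm(P[i]-P[i-1]).round() for i in range(4)])
x0,y0,w,h=140,190,60,60
cv2.imwrite("pics/headcrop.png",cv2.resize(c["img"][y0:y0+h,x0:x0+w],None,fx=8,fy=8,interpolation=2))
from plant import robot
s=robot.get_state();M=q2m(s["eef_rot"]);print(M.round(3).tolist(),s["position"])
print("tool shift to above head:",M.T@(np.r_[P.mean(0)-[0,0],300]-s["position"]))
E
```

```text
head [[151.6999969482422, 234.8000030517578], [158.0, 200.89999389648438], [187.6999969482422, 206.5], [181.3000030517578, 240.3000030517578]] [[558.0, 324.0], [656.0, 305.0], [633.0, 219.0], [535.0, 240.0]] [596. 272.] [np.float64(87.0), np.float64(100.0), np.float64(89.0), np.float64(100.0)]
[[0.961, 0.275, -0.0], [0.275, -0.961, 0.002], [-0.0, -0.002, -1.0]] [ 137.45563195 -480.24240958  230.63306314]
tool shift to above head: [ 647.38418453 -597.29518631  -68.44115356]
```

View pics/headcrop.png

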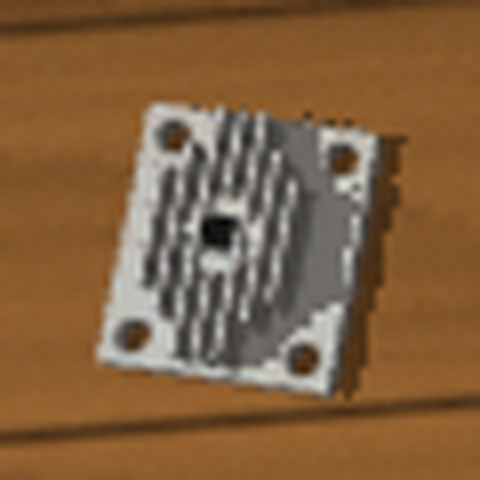

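The crop shows the four holes at (173,135), (343,157), (131,333) and (303,358), with the fins running close to world x (yaw about -11.5°). The nearer engine is A, at about (551,-281) with yaw about -1°.

Emit:
{"api": "step_arm", "payload": {"targets": "0 0 -0.07 0 0 -0.5 1;0.647 -0.597 -0.08 0 0 -2.66 1;0.647 -0.597 -0.08 0 0 -2.66 1;0.647 -0.597 -0.08 0 0 -2.66 1;0.647 -0.597 -0.08 0 0 -2.66 1;0.647 -0.597 -0.08 0 0 -2.66 1;0.647 -0.597 -0.08 0 0 -2.66 1;0.647 -0.597 -0.08 0 0 -2.66 1;0.647 -0.597 -0.08 0 0 -2.66 1;0.647 -0.597 -0.08 0 0 -2.66 1"}}

```text
time_s: 1.4
position: [430.6, 1.7, 305.0]
eef_rot: [0.0, 0.471, 0.882, -0.0]
contact_force: [0.8, -0.9, -0.7]
finger_gap: 85.4
gripper_force: 0.0
```

```bash
cat > go.py <<'E'
import sys
from h import *
from plant import robot
# go.py x y z yawdeg : shift and turn from present pose to that pose, tool down
s=robot.get_state();M=q2m(s["eef_rot"])
x,y,z,a=map(float,sys.argv[1:5]);a=np.radians(a)
G=np.c_[[np.cos(a),np.sin(a),0],[np.sin(a),-np.cos(a),0],[0,0,-1]]
print(s["time_s"],s["joint_positions"].round(3),s["position"].round(1),"tilt/yaw",M[:,2].round(4),np.degrees(np.arctan2(M[1,0],M[0,0])).round(2),"F",s["contact_force"].round(1),"M",s["moment"].round(2),"gap",round(s["finger_gap"],1),round(s["gripper_force"],1))
print("shift",((M.T@(np.r_[x,y,z]-s["position"]))/1000).round(4),"turn",R.from_matrix(M.T@G).as_rotvec().round(4))
E
python3 go.py 596 272 180 168.5
```

```text
1.4 [ 0.004  0.08   0.003  1.492 -0.     0.985] [430.6   1.7 305. ] tilt/yaw [ 4.e-04 -4.e-04 -1.e+00] 123.78 F [ 0.8 -0.9 -0.7] M [ 0.02 -0.07  0.03] gap 85.4 0.0
shift [0.1328 0.2877 0.125 ] turn [-1.000e-04  5.000e-04 -7.805e-01]
```

Emit:
{"api": "step_arm", "payload": {"targets": "0.13 0.288 0 0 0 -0.78 1;0.13 0.288 0 0 0 -0.78 1;0.13 0.288 0 0 0 -0.78 1;0.13 0.288 0 0 0 -0.78 1;0.13 0.288 0.06 0 0 -0.78 1;0.13 0.288 0.125 0 0 -0.78 1;0.13 0.288 0.125 0 0 -0.78 1;0.13 0.288 0.125 0 0 -0.78 1;0.13 0.288 0.125 0 0 -0.78 1;0.13 0.288 0.125 0 0 -0.78 1"}}

```text
time_s: 2.65
position: [599.9, 266.8, 182.5]
eef_rot: [0.002, 0.104, 0.995, 0.001]
contact_force: [0.1, 0.5, 0.5]
finger_gap: 85.3
gripper_force: 0.0
```

```bash
python3 - <<'E'
from h import *
from plant import robot
c,T,W=wrist(robot,"w1");print(W.round(3).tolist())
E
```

```text
[[-0.978, 0.207, 0.004, 599.923], [0.207, 0.978, 0.002, 266.821], [-0.003, 0.002, -1.0, 182.485], [0.0, 0.0, 0.0, 1.0]]
```

View pics/w1.png

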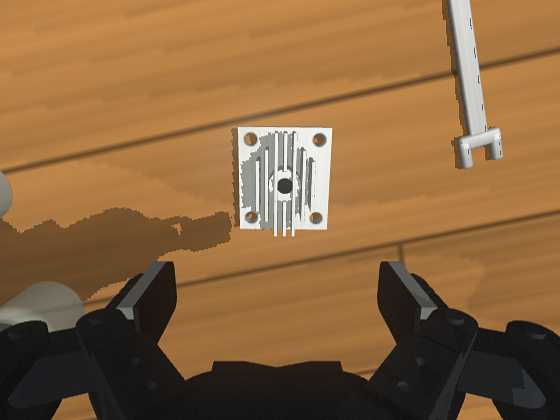

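The wrist view shows the head's flange with holes near (251,140), (319,140), (252,217) and (316,217), and the fins parallel to the pads.

```bash
python3 - <<'E'
from h import *
c=np.load("w1.npz");T=c["T"]
hsv=cv2.cvtColor(c["img"],cv2.COLOR_BGR2HSV)
P=[]
for u,v in((251,140),(319,140),(252,217),(316,217)):
    w=10;r=hsv[v-w:v+w+1,u-w:u+w+1]
    m=cv2.inRange(r,(0,60,0),(30,255,230))
    n,l,st,ce=cv2.connectedComponentsWithStats(m)
    k=[(np.hypot(*(ce[i]-w)),i) for i in range(1,n) if st[i,4]>20]
    i=min(k)[1];print(st[i].tolist(),ce[i].round(1))
    b=[st[i,0]+st[i,2]/2-.5+u-w,st[i,1]+st[i,3]/2-.5+v-w]
    P.append(onz(c,T,b,14)[0])
P=np.array(P)[:,:2];print(P.round(1).tolist(),P.mean(0).round(1))
D=[P[2]-P[0],P[3]-P[1],P[1]-P[0],P[3]-P[2]]
print([(np.linalg.norm(d).round(1),np.degrees(np.arctan2(d[1],d[0])).round(1)) for d in D])
m=cv2.inRange(hsv,(0,0,90),(180,60,255));m[:,:225]=0;m[:,340:]=0;m[:115]=0;m[245:]=0
k=max(cv2.findContours(cv2.morphologyEx(m,3,np.ones((9,9))),0,2)[0],key=cv2.contourArea);print(cv2.boundingRect(k))
E
python3 go.py 596 272 180 168.5
```

```text
[4, 3, 12, 12, 116] [9.6 8.3]
[3, 4, 12, 12, 107] [8.8 9.2]
[4, 5, 11, 8, 62] [9.4 8.2]
[4, 6, 10, 7, 58] [8.4 8.9]
[[551.3, 252.8], [564.6, 311.5], [621.9, 236.8], [635.0, 296.2]] [593.2 274.3]
[(np.float64(72.4), np.float64(-12.7)), (np.float64(72.1), np.float64(-12.3)), (np.float64(60.2), np.float64(77.2)), (np.float64(60.7), np.float64(77.6))]
(238, 126, 94, 111)
2.7 [ 0.419  0.577  0.385  1.375 -0.     0.627] [599.8 266.8 182.4] tilt/yaw [ 0.0036  0.0016 -1.    ] 168.06 F [ 0.3 -0.1  0.5] M [ 0.03 -0.06  0.01] gap 85.4 0.0
shift [0.0048 0.0043 0.0023] turn [ 0.0023  0.0032 -0.0076]
```

Emit:
{"api": "step_arm", "payload": {"targets": "0.006 0.006 0.04 0 0 0.01 1;0.006 0.006 0.08 0 0 0.01 1;0.006 0.006 0.1 0 0 0.01 1;0.006 0.006 0.1 0 0 0.01 1;0.006 0.006 0.1 0 0 0.01 1;0.006 0.006 0.1 0 0 0.01 1;0.006 0.006 0.1 0 0 0.01 1;0.006 0.006 0.1 0 0 0.01 1;0.006 0.006 0.1 0 0 0.01 1;0.006 0.006 0.1 0 0 0.01 1"}}

```text
time_s: 3.95
position: [594.2, 273.9, 79.9]
eef_rot: [-0.0, 0.109, 0.994, -0.0]
contact_force: [0.0, -0.0, -0.0]
finger_gap: 85.6
gripper_force: 0.0
```

```bash
python3 - <<'E'
from h import *
from plant import robot
c,T,W=wrist(robot,"w2");print(W.round(3).tolist())
E
python3 go.py 594.5 274.3 16 167.5
```

```text
[[-0.976, 0.216, -0.0, 594.183], [0.216, 0.976, -0.0, 273.87], [0.0, -0.0, -1.0, 79.932], [0.0, 0.0, 0.0, 1.0]]
4.0 [ 0.432  0.638  0.218  1.151 -0.     0.65 ] [594.2 273.9  79.9] tilt/yaw [-2.e-04 -1.e-04 -1.e+00] 167.52 F [ 0.4 -0.4  0.5] M [ 0.02 -0.04  0.02] gap 85.7 0.0
shift [-0.0002  0.0005  0.0639] turn [-0.0001 -0.0001  0.0004]
```

View pics/w2.png

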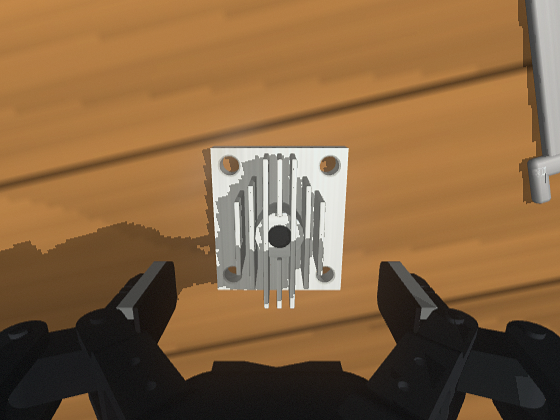

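The head is well centred between the pads, with holes at (230,165), (330,165), (233,274) and (325,274). Next I descend and grip.

Emit:
{"api": "step_arm", "payload": {"targets": "0 0 0.02 0 0 0 1;0 0 0.04 0 0 0 1;0 0 0.055 0 0 0 1;0 0 0.062 0 0 0 1;0 0 0.063 0 0 0 1;0 0 0.063 0 0 0 1;0 0 0.063 0 0 0 0.5;0 0 0.063 0 0 0 0.5;0 0 0.063 0 0 0 0.5;0 0 0.063 0 0 0 0.5", "squeeze": 70}}

```text
time_s: 5.25
position: [595.1, 274.4, 18.1]
eef_rot: [0.001, 0.109, 0.994, 0.001]
contact_force: [-0.8, -0.4, 4.6]
finger_gap: 48.5
gripper_force: 76.6
```

Emit:
{"api": "step_arm", "payload": {"targets": "0 0 0 0 0 0 0.3;0 0 0 0 0 0 0.3;0 0 0 0 0 0 0.3;0 0 0 0 0 0 0.3;0 0 -0.002 0 0 0 0.3;0 0 -0.005 0 0 0 0.3;0 0 -0.02 0 0 0 0.3;0 0 -0.05 0 0 0 0.3;0 0 -0.05 0 0 0 0.3;0 0 -0.05 0 0 0 0.3"}}

```text
time_s: 6.5
position: [593.8, 273.7, 66.5]
eef_rot: [-0.0, 0.109, 0.994, -0.0]
contact_force: [0.1, -0.7, -3.9]
finger_gap: 48.7
gripper_force: 75.7
```

```bash
python3 - <<'E'
from h import *
from plant import robot
c,T,W=wrist(robot,"w3");print(W.round(3).tolist())
cv2.imwrite("pics/w3c.png",cv2.resize(c["img"][150:400,130:430],None,fx=2.4,fy=2.4,interpolation=2))
E
python3 go.py 594.5 274.3 360 167.5
```

```text
[[-0.976, 0.216, -0.001, 593.8], [0.216, 0.976, -0.0, 273.652], [0.001, -0.001, -1.0, 66.467], [0.0, 0.0, 0.0, 1.0]]
6.55 [ 0.432  0.649  0.2    1.123 -0.     0.65 ] [593.3 273.4  65.7] tilt/yaw [-0.0022 -0.001  -1.    ] 167.52 F [-1.2  0.4 -4.7] M [-0.04  0.03 -0.  ] gap 48.8 75.7
shift [-0.0004  0.0007 -0.2943] turn [-0.0015 -0.0019  0.0003]
```

View pics/w3c.png

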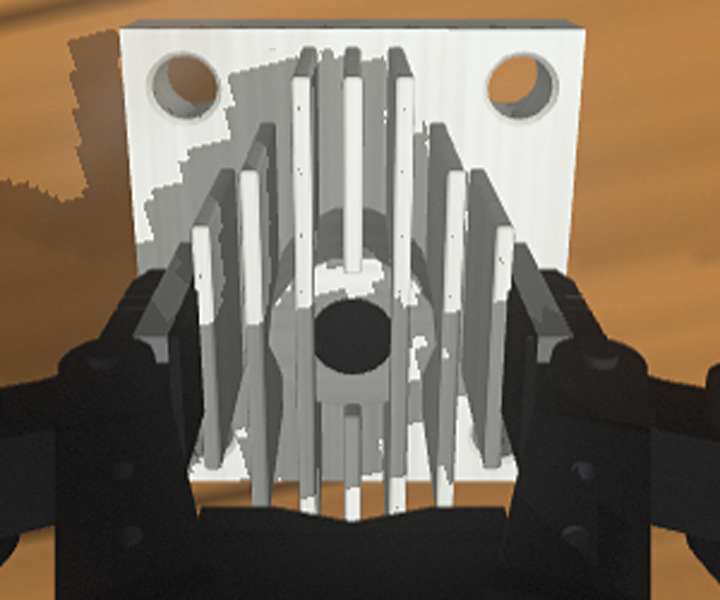

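The crop shows the head gripped squarely. The two forward hole rims are at crop (184,87) and (521,87), which is (206.7,186.3) and (347.1,186.3) in the full picture.

```bash
python3 - <<'E'
from h import *
c=np.load("w3.npz")
for z in(4.1,): print(onz(c,c["T_tool_cam"],[(206.7,186.3),(347.1,186.3)],z).round(2))
# flange far edge, bottom corners: crop (120,30),(585,30)
print(onz(c,c["T_tool_cam"],[(180,162.3),(373.8,162.3)],4.1).round(2))
E
```

```text
[[ 37.52 -31.37   4.1 ]
 [ 37.56  30.3    4.1 ]]
[[ 48.08 -42.29   4.1 ]
 [ 48.13  41.19   4.1 ]]
```

Emit:
{"api": "step_arm", "payload": {"targets": "0 0 -0.03 0 0 0 0.3;0 0 -0.08 0 0 0 0.3;0 0 -0.13 0 0 0 0.3;0 0 -0.18 0 0 0 0.3;0 0 -0.23 0 0 0 0.3;-0.006 -0.02 -0.255 0 0 0 0.3;-0.018 -0.06 -0.255 0 0 -0.02 0.3;-0.032 -0.11 -0.255 0 0 -0.04 0.3;-0.046 -0.16 -0.255 0 0 -0.06 0.3;-0.061 -0.21 -0.255 0 0 -0.08 0.3"}}

```text
time_s: 7.8
position: [607.8, 54.1, 320.2]
eef_rot: [-0.002, 0.068, 0.998, -0.0]
contact_force: [1.3, -0.6, -4.3]
finger_gap: 48.7
gripper_force: 75.6
```

Emit:
{"api": "step_arm", "payload": {"targets": "-0.011 -0.052 0 0 0 -0.02 0.3;-0.022 -0.104 0 0 0 -0.04 0.3;-0.033 -0.156 0 0 0 -0.06 0.3;-0.043 -0.208 0 0 0 -0.08 0.3;-0.053 -0.26 0 0 0 -0.1 0.3;-0.06 -0.3 0 0 0 -0.12 0.3;-0.065 -0.32 0 0 0 -0.12 0.3;-0.067 -0.33 0 0 0 -0.12 0.3;-0.067 -0.33 0 0 0 -0.12 0.3;-0.067 -0.33 0 0 0 -0.12 0.3"}}

```text
time_s: 9.05
position: [629.6, -279.1, 321.8]
eef_rot: [-0.0, 0.008, 1.0, 0.0]
contact_force: [0.3, 0.6, -4.9]
finger_gap: 48.9
gripper_force: 75.5
```

```bash
python3 go.py 629 -281 325 179
```

```text
9.05 [-0.418  0.683  0.93   1.819  0.    -0.401] [ 629.6 -279.1  321.8] tilt/yaw [-4.e-04  7.e-04 -1.e+00] 179.06 F [ 0.3  0.6 -4.9] M [-0.04  0.02 -0.04] gap 48.9 75.5
shift [ 0.0006 -0.0019 -0.0032] turn [ 0.0007 -0.0004  0.001 ]
```

```bash
python3 - <<'E'
from h import *
from plant import robot
c,T,W=wrist(robot,"w4");print(W.round(4).tolist())
k=np.array([[sx*37,sy*31] for sx in(1,-1) for sy in(1,-1)])
P=np.c_[k+[551,-281],[205]*4];print(proj(c,T,P).round().tolist())
cv2.imwrite("pics/w4c.png",cv2.resize(c["img"][0:300,80:480],None,fx=2,fy=2,interpolation=2))
E
```

```text
[[-0.9999, 0.0164, -0.0004, 629.6222], [0.0164, 0.9999, 0.0007, -279.1374], [0.0004, 0.0007, -1.0, 321.8251], [0.0, 0.0, 0.0, 1.0]]
[[315.0, 149.0], [233.0, 150.0], [317.0, 41.0], [227.0, 43.0]]
```

View pics/w4c.png

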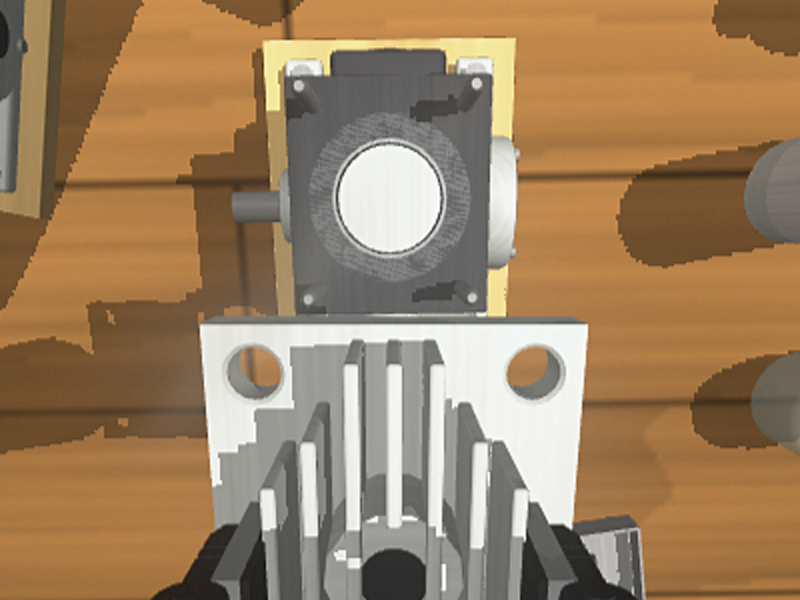

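All four stud tips are visible at crop (298,86), (476,84), (308,299) and (472,297), within 2 px of my prediction. The head's hole rims are at (256,373) and (535,373).

```bash
python3 - <<'E'
from h import *
c=np.load("w4.npz");W=c["W"];Tc=c["T_tool_cam"]
g=cv2.cvtColor(c["img"],cv2.COLOR_BGR2GRAY);P=[]
for u,v in((229,43),(318,42),(234,149),(316,148)):
    w=5;r=g[v-w:v+w+1,u-w:u+w+1];m=(r>165).astype(np.uint8)
    n,l,st,ce=cv2.connectedComponentsWithStats(m)
    i=min(range(1,n),key=lambda i:np.hypot(*(ce[i]-w)));print(st[i].tolist(),(ce[i]+[u-w,v-w]).round(1))
    P.append(onz(c,c["T"],ce[i]+[u-w,v-w],205)[0])
P=np.array(P);print(P.round(1).tolist())
D=[P[2]-P[0],P[3]-P[1],P[1]-P[0],P[3]-P[2]]
print([(np.linalg.norm(d).round(1),np.degrees(np.arctan2(d[1],d[0])).round(2)) for d in D])
C=P.mean(0);print("centre",C.round(1),"in tool",(W[:3,:3].T@(C-W[:3,3])).round(1))
E
```

```text
[3, 2, 5, 5, 20] [228.9  42. ]
[3, 2, 5, 5, 21] [317.8  41.1]
[3, 4, 4, 4, 14] [233.5 149.3]
[3, 4, 4, 4, 13] [315.6 148.4]
[[513.6, -311.0, 205.0], [514.0, -249.2, 205.0], [587.6, -311.5, 205.0], [587.9, -249.5, 205.0]]
[(np.float64(74.0), np.float64(-0.41)), (np.float64(73.9), np.float64(-0.3)), (np.float64(61.8), np.float64(89.62)), (np.float64(62.0), np.float64(89.71))]
centre [ 550.8 -280.3  205. ] in tool [ 78.8  -2.5 116.9]
```

Emit:
{"api": "step_arm", "payload": {"targets": "0.04 -0.001 0 0 0 -0.01 0.3;0.078 -0.002 0 0 0 -0.01 0.3;0.078 -0.002 0.03 0 0 -0.01 0.3;0.078 -0.002 0.06 0 0 -0.01 0.3;0.078 -0.002 0.08 0 0 -0.01 0.3;0.078 -0.002 0.086 0 0 -0.01 0.3;0.078 -0.002 0.086 0 0 -0.01 0.3;0.078 -0.002 0.086 0 0 -0.01 0.3;0.078 -0.002 0.086 0 0 -0.01 0.3;0.078 -0.002 0.086 0 0 -0.01 0.3"}}

```text
time_s: 10.35
position: [551.7, -281.2, 236.6]
eef_rot: [0.0, 0.004, 1.0, -0.0]
contact_force: [0.5, 0.1, -4.2]
finger_gap: 48.7
gripper_force: 75.5
```

```bash
python3 go.py 551.3 -279.8 225 179.65; python3 - <<'E'
from h import *
from plant import robot
c,T,W=wrist(robot,"w5")
for n in("scene","top"):
    c=robot.capture(n);cv2.imwrite(f"pics/{n}5.png",c["img"])
    if n=="scene":
        u,v=proj(c,c["world_from_camera"],[550,-280,215])[0].astype(int);r=cv2.resize(c["img"][v-35:v+65,u-65:u+65],None,fx=6,fy=6,interpolation=2);cv2.imwrite("pics/s5c.png",r)
E
```

```text
10.35 [-0.471  0.483  0.37   1.457  0.    -0.464] [ 551.7 -281.2  236.6] tilt/yaw [ 9.e-04 -5.e-04 -1.e+00] 179.55 F [ 0.5  0.1 -4.2] M [ 0.    0.01 -0.01] gap 48.7 75.5
shift [0.0004 0.0014 0.0116] turn [-0.0005  0.0009 -0.0017]
```

View pics/s5c.png

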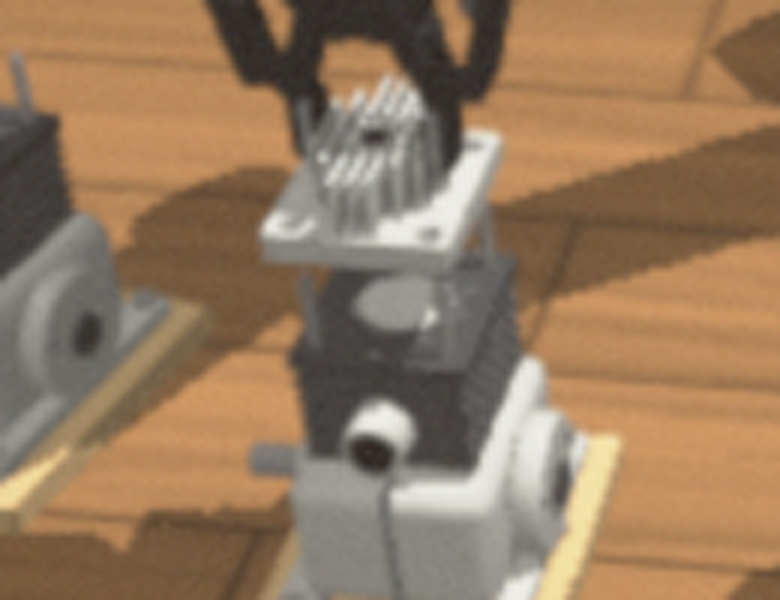

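The head hovers level, directly over the four studs of the intended engine. I correct y and enter the tips.

Emit:
{"api": "step_arm", "payload": {"targets": "0.0003 0.0012 0 0 0 -0.001 0.3;0.0003 0.0012 0.001 0 0 -0.001 0.3;0.0003 0.0012 0.003 0 0 -0.001 0.3;0.0003 0.0012 0.006 0 0 -0.001 0.3;0.0003 0.0012 0.009 0 0 -0.001 0.3;0.0003 0.0012 0.012 0 0 -0.001 0.3;0.0003 0.0012 0.015 0 0 -0.001 0.3;0.0003 0.0012 0.018 0 0 -0.001 0.3;0.0003 0.0012 0.02 0 0 -0.001 0.3;0.0003 0.0012 0.02 0 0 -0.001 0.3"}}

```text
time_s: 11.75
position: [551.0, -279.8, 215.8]
eef_rot: [-0.0, 0.003, 1.0, 0.0]
contact_force: [0.4, 0.4, -4.5]
finger_gap: 48.5
gripper_force: 75.5
```

```bash
python3 go.py 551.3 -279.8 183 179.65; python3 - <<'E'
from h import *
from plant import robot
c,T,W=wrist(robot,"w6")
cv2.imwrite("pics/w6c.png",cv2.resize(c["img"][150:300,170:390],None,fx=3.6,fy=3.6,interpolation=2))
E
```

```text
11.75 [-0.47   0.487  0.322  1.407  0.    -0.463] [ 551.  -279.8  215.8] tilt/yaw [-4.e-04  2.e-04 -1.e+00] 179.61 F [ 0.4  0.4 -4.5] M [-0.02 -0.01 -0.04] gap 48.5 75.5
shift [-0.0003 -0.0001  0.0328] turn [ 0.0002 -0.0004 -0.0007]
```

View pics/w6c.png

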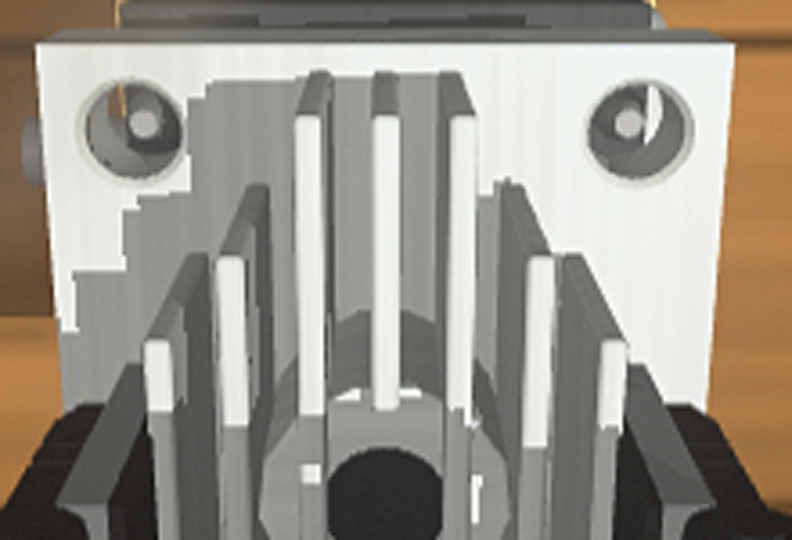

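Both forward studs are inside their holes: tips at crop (145,123) and (627,122), rims centred at (133,130) and (640,130).

```bash
python3 - <<'E'
from h import *
c=np.load("w6.npz");T=c["T_tool_cam"]
a=onz(c,T,[(210.3,184.2),(344.2,183.9)],10.8);b=onz(c,T,[(206.9,186.1),(347.8,186.1)],4.1)
print(a.round(1),b.round(1),(a-b).mean(0).round(2))
E
```

```text
[[ 37.2 -30.9  10.8]
 [ 37.3  30.5  10.8]] [[ 37.7 -31.1   4.1]
 [ 37.8  30.7   4.1]] [-0.51 -0.04  6.7 ]
```

Emit:
{"api": "step_arm", "payload": {"targets": "-0.0004 0 0.003 0 0 0 0.3;-0.0004 0 0.007 0 0 0 0.3;-0.0004 0 0.011 0 0 0 0.3;-0.0004 0 0.015 0 0 0 0.3;-0.0004 0 0.018 0 0 0 0.3;-0.0004 0 0.021 0 0 0 0.3;-0.0004 0 0.024 0 0 0 0.3;-0.0004 0 0.026 0 0 0 0.3;-0.0004 0 0.028 0 0 0 0.3;-0.0004 0 0.028 0 0 0 0.3"}}

```text
time_s: 13.05
position: [551.4, -279.8, 187.8]
eef_rot: [-0.0, 0.003, 1.0, 0.0]
contact_force: [0.4, 0.7, -3.8]
finger_gap: 48.6
gripper_force: 75.5
```

```bash
python3 go.py 551.3 -279.8 183 179.65
```

```text
13.05 [-0.469  0.498  0.268  1.341  0.    -0.463] [ 551.4 -279.8  187.8] tilt/yaw [-3.e-04  2.e-04 -1.e+00] 179.61 F [ 0.4  0.7 -3.8] M [ 0.06 -0.   -0.01] gap 48.6 75.5
shift [ 0.0001 -0.      0.0048] turn [ 0.0002 -0.0003 -0.0007]
```

No contact so far, with about 5 mm expected. I feel down in small steps.

Emit:
{"api": "step_arm", "payload": {"targets": "0 0 0.001 0 0 0 0.3;0 0 0.002 0 0 0 0.3;0 0 0.003 0 0 0 0.3;0 0 0.0035 0 0 0 0.3;0 0 0.004 0 0 0 0.3;0 0 0.0045 0 0 0 0.3;0 0 0.0045 0 0 0 0.3;0 0 0.0045 0 0 0 0.3;0 0 0.0045 0 0 0 0.3;0 0 0.0045 0 0 0 0.3"}}

```text
time_s: 14.3
position: [551.5, -279.8, 183.5]
eef_rot: [0.0, 0.003, 1.0, -0.0]
contact_force: [-0.4, -0.2, -4.2]
finger_gap: 48.8
gripper_force: 75.5
```

Emit:
{"api": "step_arm", "payload": {"targets": "0 0 0.0004 0 0 0 0.3;0 0 0.0008 0 0 0 0.3;0 0 0.0012 0 0 0 0.3;0 0 0.0015 0 0 0 0.3;0 0 0.0015 0 0 0 0.3;0 0 0.0015 0 0 0 0.3;0 0 0.0015 0 0 0 0.3;0 0 0.0015 0 0 0 0.3;0 0 0.0015 0 0 0 0.3;0 0 0.0015 0 0 0 0.3"}}

```text
time_s: 15.55
position: [551.6, -279.8, 183.1]
eef_rot: [0.001, 0.003, 1.0, -0.0]
contact_force: [-3.6, 1.1, 5.4]
finger_gap: 48.8
gripper_force: 76.8
```

```bash
python3 go.py 551.3 -279.8 183 179.65
```

```text
15.55 [-0.47   0.499  0.258  1.328  0.    -0.463] [ 551.6 -279.8  183.1] tilt/yaw [ 1.1e-03 -4.0e-04 -1.0e+00] 179.61 F [-3.6  1.1  5.4] M [0.57 0.7  0.03] gap 48.8 76.8
shift [0.0003 0.     0.0001] turn [-0.0004  0.0011 -0.0007]
```

Emit:
{"api": "step_arm", "payload": {"targets": "0 0 0.0003 0 0 0 0.3;0 0 0.0006 0 0 0 0.3;0 0 0.0009 0 0 0 0.3;0 0 0.0012 0 0 0 0.3;0 0 0.0012 0 0 0 0.3;0 0 0.0012 0 0 0 0.3;0 0 0.0012 0 0 0 0.3;0 0 0.0012 0 0 0 0.3;0 0 0.0012 0 0 0 0.3;0 0 0.0012 0 0 0 0.3"}}

```text
time_s: 16.8
position: [551.6, -279.9, 183.1]
eef_rot: [0.001, 0.003, 1.0, -0.0]
contact_force: [-5.2, 1.4, 10.7]
finger_gap: 48.7
gripper_force: 77.5
```

```bash
python3 go.py 551.3 -279.8 183 179.65
```

```text
16.8 [-0.47   0.498  0.256  1.327  0.    -0.463] [ 551.6 -279.9  183.1] tilt/yaw [ 2.1e-03 -8.0e-04 -1.0e+00] 179.61 F [-5.2  1.4 10.7] M [0.87 1.08 0.05] gap 48.7 77.5
shift [0.0003 0.0001 0.0001] turn [-0.0008  0.0021 -0.0008]
```

Contact is at exactly the expected height (183.1 = 165 + 18.1), but the roll moment points to the +y edge bearing first, a tilt of about 3 mrad. I level the roll and press a little.

Emit:
{"api": "step_arm", "payload": {"targets": "0 0 0.0002 -0.001 0 0 0.3;0 0 0.0004 -0.002 0 0 0.3;0 0 0.0006 -0.003 0 0 0.3;0 0 0.0008 -0.004 0 0 0.3;0 0 0.0008 -0.004 0 0 0.3;0 0 0.0008 -0.004 0 0 0.3;0 0 0.0008 -0.004 0 0 0.3;0 0 0.0008 -0.004 0 0 0.3;0 0 0.0008 -0.004 0 0 0.3;0 0 0.0008 -0.004 0 0 0.3"}}

```text
time_s: 18.05
position: [551.6, -279.9, 183.1]
eef_rot: [0.001, 0.003, 1.0, 0.001]
contact_force: [-6.1, 2.7, 13.9]
finger_gap: 48.7
gripper_force: 77.7
```

```bash
python3 go.py 551.3 -279.8 183 179.65
```

```text
18.05 [-0.471  0.499  0.258  1.328  0.003 -0.464] [ 551.6 -279.9  183.1] tilt/yaw [ 0.0024  0.0023 -1.    ] 179.61 F [-6.1  2.7 13.9] M [ 0.57  1.29 -0.03] gap 48.7 77.7
shift [0.0003 0.0001 0.0001] turn [ 0.0023  0.0024 -0.0006]
```

The moment is now explained by the lateral force alone, and the height is unchanged under an 18 N push, so the head is fully home. Next I lift it straight up.

Emit:
{"api": "step_arm", "payload": {"targets": "0 0 -0.002 0 0 0 0.3;0 0 -0.004 0 0 0 0.3;0 0 -0.008 0 0 0 0.3;0 0 -0.013 0 0 0 0.3;0 0 -0.018 0 0 0 0.3;0 0 -0.023 0 0 0 0.3;0 0 -0.027 0 0 0 0.3;0 0 -0.03 0 0 0 0.3;0 0 -0.03 0 0 0 0.3;0 0 -0.03 0 0 0 0.3"}}

```text
time_s: 19.3
position: [551.4, -279.9, 209.8]
eef_rot: [-0.0, 0.003, 1.0, 0.002]
contact_force: [-0.5, -0.4, -4.8]
finger_gap: 48.9
gripper_force: 75.6
```

```bash
python3 go.py 551.4 -279.8 233.1 179.65
```

```text
19.3 [-0.471  0.491  0.314  1.396  0.004 -0.465] [ 551.4 -279.9  209.8] tilt/yaw [-3.0e-04  4.2e-03 -1.0e+00] 179.61 F [-0.5 -0.4 -4.8] M [0.01 0.04 0.03] gap 48.9 75.6
shift [ 0.      0.0002 -0.0233] turn [ 0.0042 -0.0003 -0.0007]
```

Emit:
{"api": "step_arm", "payload": {"targets": "0 0 -0.003 0 0 0 0.3;0 0 -0.007 0.001 -0.0013 0 0.3;0 0 -0.012 0.0019 -0.0027 0 0.3;0 0 -0.017 0.0019 -0.0027 0 0.3;0 0 -0.02 0.0019 -0.0027 0 0.3;0 0 -0.0225 0.0019 -0.0027 0 0.3;0 0 -0.0233 0.0019 -0.0027 0 0.3;0 0 -0.0233 0.0019 -0.0027 0 0.3;0 0 -0.0233 0.0019 -0.0027 0 0.3;0 0 -0.0233 0.0019 -0.0027 0 0.3"}}

```text
time_s: 20.55
position: [551.5, -280.0, 233.1]
eef_rot: [0.001, 0.003, 1.0, 0.001]
contact_force: [0.1, 0.7, -4.2]
finger_gap: 48.7
gripper_force: 75.6
```

```bash
python3 go.py 551.4 -279.8 233.1 179.65; python3 - <<'E'
from h import *
from plant import robot
wrist(robot,"w9")
c=robot.capture("scene")
u,v=proj(c,c["world_from_camera"],[550,-280,215])[0].astype(int);cv2.imwrite("pics/s9c.png",cv2.resize(c["img"][v-45:v+55,u-65:u+65],None,fx=6,fy=6,interpolation=2))
t=robot.capture("top");d=cv2.absdiff(t["img"],np.load("top0.npz")["img"]).max(2)
for n,(a,b,e,f) in dict(wrench=(95,120,215,290),can=(255,290,205,240),jar=(247,275,165,198),bottle=(245,275,257,285)).items(): print(n,int((d[e:f,a:b]>60).sum()))
E
python3 go.py 551.4 -279.8 233.1 179.65
```

```text
20.55 [-0.471  0.482  0.359  1.447  0.003 -0.464] [ 551.5 -280.   233.1] tilt/yaw [ 0.0024  0.0022 -1.    ] 179.61 F [ 0.1  0.7 -4.2] M [ 0.03 -0.01  0.05] gap 48.7 75.6
shift [0.0001 0.0002 0.    ] turn [ 0.0023  0.0024 -0.0007]
wrench 0
can 0
jar 0
bottle 0
20.7 [-0.471  0.482  0.359  1.447  0.003 -0.465] [ 551.5 -280.   233.2] tilt/yaw [ 0.0025  0.0021 -1.    ] 179.61 F [-0.3  0.2 -4.5] M [-0.01  0.03  0.  ] gap 48.4 75.6
shift [0.0001 0.0002 0.0001] turn [ 0.0022  0.0025 -0.0006]
```

View pics/s9c.png

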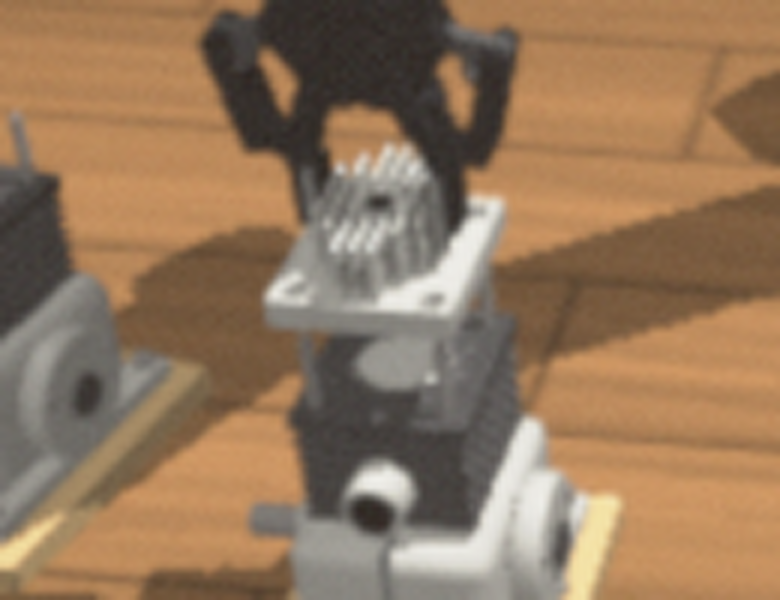

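The head is level and in line above the stud tips, with only its own weight on the wrist, and none of the other objects have moved.

```bash
python3 -c "
from plant import robot
print(robot.close_job())"
```

```text
the job is handed in; nothing more can be done
None
```

The head seated fully home on the barrel under about 18 N of push. It is now held level and in line, about 10 mm above the stud tips and touching nothing. The wrench, can, jar and bottle did not move, and the job was handed in at about 21 s.

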